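Uncouple a tow hitch and hold the tongue off the ball

TASK

Uncouple the tow hitch on the bench: pull the coupler's upright latch tab straight out sideways against its spring and, keeping hold of it, lift the tongue off the ball until the coupler's lower rim stands about 30 mm above the top of the ball. Do not force the tongue up while the latch is still locked, leave the loose things around it alone, and finish holding the tongue up there with the gripper, still, neither letting go nor putting it down.

Things in the scene. Friction and masses are not known exactly. Their poses are not given: they have to be found in the camera images.
- hitch_base: Fixed dark steel plate 310 x 100 x 10 mm lying flat on the bench, bolted down, carrying a bright 50 mm tow ball on a neck and a grey pivot bracket. Origin: underside of the plate, exactly below the ball. Its +x runs along the tongue from the ball to the pivot, z is up; the latch tab stands on its -y side. The plate reaches from x = -55 to +255 mm. The pivot axis is parallel to its y axis, at x = 220 mm, z = 92 mm.
- ball_top (a point): Topmost point of the ball, 110 mm above the bench, hidden under the coupler while it is coupled; axes as hitch_base.
- tongue (a joint): Hinge angle of the tongue: grey drawbar stub (40 mm wide, 0.4 to 0.9 kg) whose round coupler head (70 mm diameter, flat top at 117 mm above the bench) sits over the ball. 0 = down on the ball, grows as the coupler end rises about the pivot 220 mm away, stop at 0.55 rad. It falls back under its own weight when let go. About 0.30 rad puts the rim 30 mm above the ball's top.
- coupler_rim (a point): Centre of the open lower rim of the coupler head, on the tongue; when coupled it lies 35 mm below the ball's top, on the ball's axis.
- latch (a joint): Travel of the spring latch, which slides in the coupler head towards hitch_base's -y: 0 = home and locked under the collar below the ball, 0.030 m = pulled right out. The tongue can rise only when it is pulled out by 0.013 m or more; pull it 0.020 to 0.028 m to be safely clear. The spring needs about 5 N at the start and 13 N at the end, and draws the latch home when let go. It moves up with the tongue.
- latch_grip (a point): Point to pinch on the upright flat steel latch tab, at mid-thickness, 124 mm above the bench when coupled, 21 mm below its top. The tab is 12 mm thick along hitch_base's y, 30 mm wide along x, 90 mm from the ball axis towards -y; 49 mm free between it and the coupler head, 35 mm to the latch guide (up to 90 mm high). Pinched across its thickness it can tip in the fingers as the tongue rises.
- bearing: Loose steel ball bearing, ring 72 mm across, 18 mm high, lying flat; leave alone. Origin: centre of its underside.
- brake_pad: Loose dark brake pad 44 x 120 x 16 mm lying flat; leave alone. Origin: centre of its underside.
- gear: Loose dark steel gear wheel 66 mm across, 28 mm high with its hub, lying flat; leave alone. Origin: centre of its underside.
- tape_roll: Loose roll of cream masking tape, 103 mm across, 25 mm high, lying flat; leave alone. Origin: centre of its underside.

How it is judged:
By the outcome, as a careful person would: the job done as asked, in the order asked, and still so for the second after the job is handed in, while the arm keeps its last pose, push and grip.
It also fails if it takes over 32 s, if anything falls off the work surface, if the arm or the gripper's body presses on something with over 40 N, if the wrist force passes 120 N, or if a joint passes its speed limit or range.

ROBOT

A 7-joint arm with a two-finger parallel gripper is mounted at the origin on a cart in front of the work surface, level with it; the furniture and walls round the work are solid. World frame = base frame: x ahead of the robot, y to its left, z up, the work surface at z = 0. Lengths are in m, angles in rad, forces in N, time in s.
With the tool pointing down it reaches from about 0.425 to 0.825 m from the base axis. Payload 3.6 kg.
Tool frame: the origin (TCP) lies at the very end of the fingers, on their centre line; the grasp point (between the pads) lies 19 mm behind it; x points along the fingers, y is the direction in which the jaws open and shut, and the axes are right-handed (so a half turn about x gives the same grasp; the last joint's range is limited). The gripper opens to 85 mm and grips with 20 to 120 N. Pads are 22 mm wide; open, the fingers measure 114 mm over their backs; the gripper's body (76 mm by 85 mm) begins 54 mm behind the grasp point. The pads swing forward as they close: fully open they stand 13 mm farther back than shut.
Start: joints at [-1.238, 0.615, -0.013, 1.423, 0.008, 1.103, -0.04], TCP at [0.229, 0.608, 0.231] pointing down, gripper open.
Joint ranges: [-3.12, 3.12], [-0.3, 2.06], [-1.34, 1.32], [0.26, 2.42], [-1.36, 4.5], [0.01, 1.98], [-2.84, 2.84]. Speed limits (rad/s): [2.79, 2.79, 3.14, 3.14, 3.14, 3.14, 3.14].

INTERFACE

Orientations are given as a rotation vector (axis times angle).
In Python, from plant import r, capture, get_calibration gives the robot as it stands.
- The arm moves only by the tool send_rows, never from a script. Its argument "rows" is text: rows parted by semicolons, each of 5 numbers parted by spaces: the gripper's target within -1 to 1 (fully open at 1, half-way at 0, shut at -1), then the shift along the tool's x, y, z in cm, then the turn about the tool's x in rad. A call has 1 to 20 rows; each row is the pose to reach, as a shift and turn from the pose commanded when the call began, along the tool's axes at that moment; what a row does not reach only later rows make up. A row lasts 1/10 s, in which the tool goes at most 50 mm and 8.59 degrees, less where a joint would pass 70% of its speed; a pose out of reach is approached as far as the arm can. A call with a gripper value outside its range is refused whole. The fingers move at their own pace and stop on an object; the grip force is fixed at half the most. Time passes only in rows, so rows that repeat a pose let the fingers close. It gives the time, the measured TCP pose, the force and the opening at its end, in the units of the state.
- r.sense(): the state, without advancing time (a new reading comes with each control period).
- capture(name): name is "scene" or "top" or "wrist"; returns (picture, depth): 384x512x3 uint8, red, green, blue; 384x512 float32, m along the optical axis (not along the pixel's ray), 0 where there is no reading.
- get_calibration(name): a dict with "fx", "fy", "cx", "cy" (pixels), "k1" (the pictures are not rectified: a ray, as slopes to the right and down, at radius r is drawn at 1 + k1 r^2 times it, then the intrinsics apply), "R" (3x3) and "t" (3): a world point X has camera coordinates R X + t. Camera axes: x right, y down, z forward; pixel columns grow to the right and rows downward; lengths in m; the calibration is good to about 2 mm. A picture is of the moment at which its call begins: read the wrist's pose just before it. get_calibration takes no time and is no camera call; for the wrist camera it gives the pose at the moment of the call.
- r.job_done(): hands the job in, once; it reports no verdict.
The state is a dict: "time_s": time; "joints": joint angles; "qd": joint speeds; "tau": joint torques, N m; "ee_pos": TCP position; "ee_rot": TCP orientation; "ft_force": force on the tool from outside, world axes, zero at the start; "torque": the same for the moment, N m; "opening": opening from 0.0 (shut) to 1.0 (fully open).
Only numpy, scipy, OpenCV 4.12 (cv2) and the standard library are available. Lean on these libraries where they do the work, as an engineer would, in place of code of your own. Each camera call takes 0.05 s, during which the arm holds its last target. There are 200 camera calls.

## Working session

There is one attempt and no reset: what is moved stays moved. The work goes in short steps, Python scripts to look and compute and a tool call to move; the robot and the scene stay as the last step left them, time stands still between calls to the robot, and variables do not carry over. Pictures are saved under pics/ and viewed, about 8 in all and at most 12, crops included, and the job is handed in when it is done.

Besides the shell and the picture viewer there is one more tool, called after "Call:" by a JSON object that holds its "api" and its "payload", one argument or row to a line. send_rows: Moves the arm, as the interface text tells. Its arguments: {"type":"object","properties":{"rows":{"type":"string"}},"required":["rows"]}

```bash
mkdir -p pics; ls
cat > h.py <<'E'
import numpy as np, cv2
from plant import r, capture, get_calibration
def pts(depth,c):
    h,w=depth.shape; v,u=np.mgrid[:h,:w].astype(float)
    x=(u-c['cx'])/c['fx']; y=(v-c['cy'])/c['fy']; a,b=x.copy(),y.copy()
    for _ in range(6):
        s=1+c['k1']*(a*a+b*b); a,b=x/s,y/s
    P=np.stack([a*depth,b*depth,depth],-1)
    return (P-np.array(c['t']))@np.array(c['R'])
E
python3 - <<'E'
from h import *
s=r.sense(); print({k:np.round(v,3) for k,v in s.items()})
for n in('scene','top'):
    c=get_calibration(n); p,d=capture(n); np.savez(n+'.npz',p=p,d=d,P=pts(d,c))
    cv2.imwrite(f'pics/{n}0.png',p[...,::-1])
E
```

```text
pics
{'time_s': np.float64(0.0), 'joints': array([-1.238,  0.616, -0.013,  1.425,  0.008,  1.103, -0.04 ]), 'qd': array([ 0.001,  0.002,  0.   ,  0.002, -0.001, -0.   ,  0.001]), 'tau': array([-1.0000e-03, -4.6922e+01,  2.5900e-01, -1.7103e+01,  1.0000e-02,
        1.0000e-02, -0.0000e+00]), 'ee_pos': array([0.229, 0.608, 0.23 ]), 'ee_rot': array([ 0.28 ,  1.553, -0.284]), 'ft_force': array([-0.265,  0.289,  0.007]), 'torque': array([-0.024,  0.015,  0.039]), 'opening': np.float64(1.001)}
```

View pics/scene0.png

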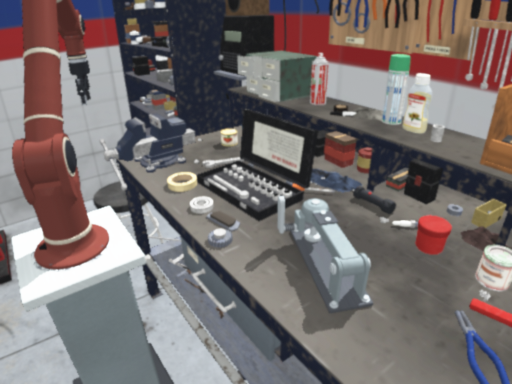

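View pics/top0.png

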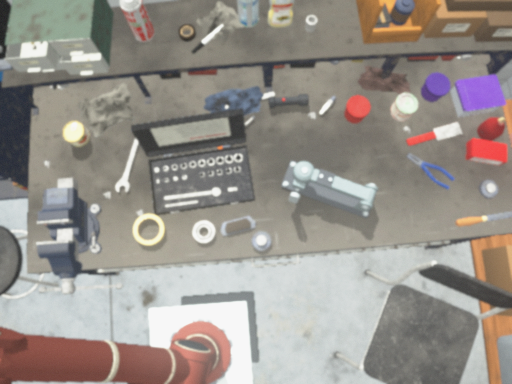

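The scene view shows the tab upright at (282,215), the coupler head at (318,208) and the pivot at (350,285). In the top view the hitch spans (290,175) to (370,200). I'll measure next.

Run:
```python
from h import *
for n,b in(('scene',(265,185,385,315)),('top',(270,145,390,225))):
    z=np.load(n+'.npz'); p,P=z['p'],z['P']
    x0,y0,x1,y1=b
    im=cv2.resize(p[y0:y1,x0:x1,::-1],None,fx=4,fy=4,interpolation=cv2.INTER_CUBIC)
    cv2.imwrite(f'pics/{n}c.png',im)
    if n=='scene': cc=[(282,y) for y in range(194,236,3)]+[(318,208),(318,203),(345,262)]
    else: cc=[(x,y) for y in range(160,195,5) for x in range(284,310,4)]+[(320,180),(340,188),(360,190),(367,205)]
    for u,v in cc: print(n,u,v,np.round(P[v,u],3),p[v,u])
```

```text
scene 282 194 [ 0.618 -0.156  0.017] [144 144 143]
scene 282 197 [ 0.459 -0.341  0.143] [239 244 245]
scene 282 200 [ 0.454 -0.347  0.139] [209 217 221]
scene 282 203 [ 0.45  -0.352  0.134] [167 175 179]
scene 282 206 [ 0.451 -0.351  0.125] [161 169 172]
scene 282 209 [ 0.45  -0.352  0.118] [162 171 174]
scene 282 212 [ 0.45  -0.352  0.109] [161 169 173]
scene 282 215 [ 0.45  -0.353  0.101] [160 168 171]
scene 282 218 [ 0.449 -0.355  0.093] [159 166 171]
scene 282 221 [ 0.451 -0.353  0.082] [158 166 170]
scene 282 224 [ 0.45  -0.353  0.074] [158 166 170]
scene 282 227 [ 0.453 -0.35   0.062] [160 168 171]
scene 282 230 [ 0.451 -0.353  0.055] [158 165 168]
scene 282 233 [ 0.494 -0.304 -0.   ] [129 131 131]
scene 318 208 [ 0.526 -0.4    0.115] [178 193 197]
scene 318 203 [ 0.537 -0.389  0.12 ] [213 223 227]
scene 345 262 [ 0.428 -0.575  0.108] [186 202 207]
top 284 160 [ 0.611 -0.325  0.   ] [118 117 108]
top 288 160 [ 0.611 -0.339 -0.004] [120 118 109]
top 292 160 [ 0.608 -0.353  0.   ] [137 141 138]
top 296 160 [ 0.608 -0.367 -0.001] [120 117 112]
top 300 160 [ 0.606 -0.38  -0.   ] [1
[... 1663 characters left out ...]
 [173 189 188]
top 300 185 [ 0.498 -0.36   0.092] [183 199 198]
top 304 185 [ 0.497 -0.373  0.092] [147 161 160]
top 308 185 [ 0.514 -0.397  0.01 ] [124 129 132]
top 284 190 [ 0.505 -0.315  0.002] [122 119 110]
top 288 190 [ 0.505 -0.329 -0.   ] [105 105 100]
top 292 190 [ 0.502 -0.342  0.007] [130 136 136]
top 296 190 [ 0.491 -0.35   0.055] [165 173 173]
top 300 190 [ 0.49  -0.363  0.054] [124 129 130]
top 304 190 [ 0.499 -0.382  0.007] [113 119 120]
top 308 190 [ 0.496 -0.395  0.013] [113 116 118]
top 320 180 [ 0.503 -0.42   0.12 ] [149 155 158]
top 340 188 [ 0.474 -0.482  0.11 ] [214 226 226]
top 360 190 [ 0.463 -0.545  0.11 ] [217 230 229]
top 367 205 [ 0.413 -0.561  0.109] [165 177 176]
```

Run:
```python
import cv2,numpy as np
a=cv2.imread('pics/scenec.png');b=cv2.imread('pics/topc.png')
b=cv2.resize(b,(320,213)); a=cv2.resize(a,(480,520))
c=np.zeros((520,800,3),np.uint8);c[:,:480]=a;c[:213,480:]=b
cv2.imwrite('pics/both.png',c)
```

```text
(no output)
```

View pics/both.png

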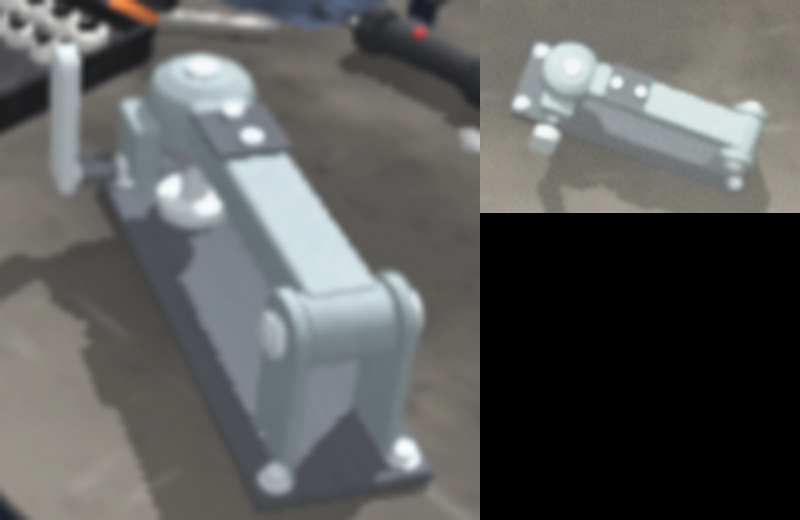

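Run:
```python
from h import *
from scipy.spatial.transform import Rotation as Ro
from scipy.optimize import least_squares
z=np.load('top.npz'); P=z['P'].reshape(-1,3); S=np.load('scene.npz')['P'].reshape(-1,3)
A=np.vstack([P,S])
# tongue top surface strip direction
for nm,Q in(('top',P),('scene',S)):
    b=Q[(Q[:,2]>.105)&(Q[:,2]<.113)&(Q[:,1]<-.43)&(Q[:,1]>-.53)&(abs(Q[:,0]-.48)<.07)]
    m=b.mean(0); u,s,vt=np.linalg.svd((b-m)[:,:2],full_matrices=False); d=vt[0]*np.sign(-vt[0][1])
    n=np.array([-d[1],d[0]])
    h=Q[(Q[:,2]>.112)&(Q[:,2]<.122)&(np.hypot(Q[:,0]-.535,Q[:,1]+.377)<.06)]
    t=Q[(Q[:,2]>.06)&(Q[:,2]<.16)&(np.hypot(Q[:,0]-.45,Q[:,1]+.345)<.035)]
    print(nm,len(b),m.round(4),'dir',d.round(3),'yaw',np.arctan2(d[1],d[0]).round(3),'head',len(h),((h[:,:2].min(0)+h[:,:2].max(0))/2).round(4),h.mean(0).round(4),np.ptp(h,axis=0).round(3))
    print(' tab n',len(t),t.mean(0).round(4),'along x',np.percentile((t[:,:2]-m[:2])@d,[3,50,97]).round(4),'along y',np.percentile((t[:,:2]-m[:2])@n,[3,50,97]).round(4),'head x,y',((h[:,:2]-m[:2])@d).mean().round(4),((h[:,:2]-m[:2])@n).mean().round(4),'zmax',t[:,2].max())
# heights
for y in np.arange(.7,-.5,-.1):
    print(round(y,1),[float(A[(abs(A[:,0]-x)<.05)&(abs(A[:,1]-y)<.05)&(A[:,2]<.6)][:,2].max(initial=-1).round(2)) for x in np.arange(.2,.8,.1)])
s=r.sense(); R=Ro.from_rotvec(s['ee_rot']).as_matrix(); print(R.round(3))
```

```text
top 140 [ 0.481  -0.4921  0.1109] dir [-0.521 -0.854] yaw -2.118 head 322 [ 0.5322 -0.3896] [ 0.5316 -0.3873  0.1165] [0.076 0.094 0.01 ]
 tab n 88 [ 0.4554 -0.334   0.1181] along x [-0.1351 -0.1216 -0.108 ] along y [-0.1087 -0.1057 -0.0957] head x,y -0.1158 -0.0113 zmax 0.1482560200722631
scene 199 [ 0.4737 -0.4966  0.1114] dir [-0.45  -0.893] yaw -2.038 head 249 [ 0.5277 -0.3964] [ 0.5292 -0.3957  0.1158] [0.066 0.081 0.009]
 tab n 223 [ 0.4531 -0.3469  0.1032] along x [-0.1404 -0.1211 -0.1167] along y [-0.0915 -0.0877 -0.0675] head x,y -0.1151 0.0041 zmax 0.14414491587928274
0.7 [0.24, 0.34, -0.8, -1.0, -1.0, -1.0, -1.0]
0.6 [0.59, 0.58, 0.01, 0.01, 0.01, 0.01, 0.01]
0.5 [0.6, 0.55, 0.01, 0.01, 0.01, 0.01, 0.01]
0.4 [0.6, 0.19, 0.19, 0.19, 0.11, 0.07, 0.06]
0.3 [0.06, 0.19, 0.19, 0.18, 0.02, 0.06, 0.06]
0.2 [0.01, 0.01, 0.04, 0.03, 0.02, 0.02, 0.04]
0.1 [0.01, 0.01, 0.03, 0.04, 0.05, 0.23, 0.01]
0.0 [-0.68, 0.02, 0.03, 0.04, 0.04, 0.23, 0.01]
-0.1 [-0.0, 0.01, 0.03, 0.04, 0.04, 0.23, 0.03]
-0.2 [-0.69, 0.04, 0.03, 0.04, 0.04, 0.23, 0.04]
-0.3 [-0.78, 0.02, 0.14, 0.15, 0.11, 0.01, 0.05]
-0.4 [-0.78, 0.01, 0.13, 0.14, 0.12, 0.01, 0.05]
[[-0.001  0.352  0.936]
 [-0.002  0.936 -0.352]
 [-1.    -0.002  0.   ]]
```

Call:
{"api": "send_rows", "payload": {
  "rows": "0 -5 0 0 0;0 -10 0 0 0;0 -10 -19.3 36.2 0.8;0 -10 -19.3 36.2 0.8;0 -10 -19.3 36.2 0.8;0 -10 -19.3 36.2 0.8;0 -10 -19.3 36.2 0.8;0 -10 -19.3 36.2 0.8;0 -10 -19.3 36.2 0.8;0 -10 -19.3 36.2 0.8;0 -10 -19.3 36.2 0.8;0 -10 -45.6 51.5 1.3;0 -10 -45.6 51.5 1.3;0 -10 -45.6 51.5 1.3;0 -10 -45.6 51.5 1.3;0 -10 -45.6 51.5 1.3;0 -10 -45.6 51.5 1.3;0 -10 -45.6 51.5 1.3;0 -10 -45.6 51.5 1.3"
}}

```text
time_s: 2.0
ee_pos: [0.5501, -0.0015, 0.331]
ee_rot: [1.277, 1.164, -1.278]
ft_force: [0.4, 1.0, 0.4]
opening: 0.498
```

Call:
{"api": "send_rows", "payload": {
  "rows": "0 0 -6.3 30.7 0.36;0 0 -6.3 30.7 0.36;0 0 -6.3 30.7 0.36;0 0 -6.3 30.7 0.36;0 0 -6.3 30.7 0.36;0 0 -6.3 30.7 0.36;0 0 -6.3 30.7 0.36;0 0 -6.3 30.7 0.36;0 0 -6.3 30.7 0.36;0 0 -6.3 30.7 0.36"
}}

```text
time_s: 3.0
ee_pos: [0.4622, -0.2965, 0.3309]
ee_rot: [1.529, 0.968, -1.527]
ft_force: [1.0, -0.1, 0.6]
opening: 0.499
```

Run:
```python
from h import *
c=get_calibration('wrist');p,d=capture('wrist');np.savez('w1.npz',p=p,d=d,P=pts(d,c))
cv2.imwrite('pics/w1.png',p[...,::-1]); print(r.sense()['ee_pos'])
```

```text
[ 0.46201195 -0.29693087  0.33100125]
```

View pics/w1.png

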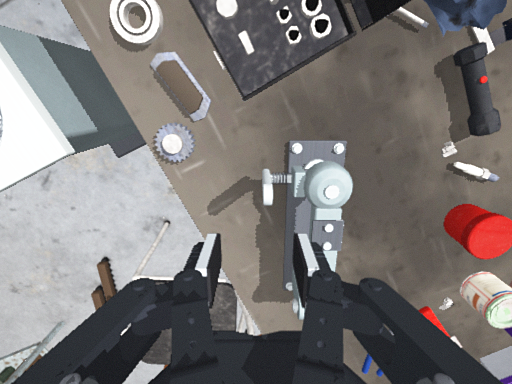

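The wrist view shows the tab at (267,187), the coupler head at (330,187) and the plate running nearly straight down the picture, with its top edge from (291,142) to (349,142). I'll compute the exact positions from depth.

Run:
```python
from h import *
P=np.load('w1.npz')['P']; v,u=np.mgrid[:384,:512]
def sel(z0,z1,b): return P[(P[...,2]>z0)&(P[...,2]<z1)&(u>=b[0])&(u<b[1])&(v>=b[2])&(v<b[3])]
head=sel(.112,.121,(300,360,155,206))
tab=sel(.138,.150,(255,280,160,212))
bar=sel(.100,.118,(305,350,208,245))
print(len(head),len(tab),len(bar))
c,rad=cv2.minEnclosingCircle((head[:,:2]*1e3).astype(np.float32)); print('head',c,rad,head.mean(0).round(4))
rect=cv2.minAreaRect((tab[:,:2]*1e3).astype(np.float32)); print('tab',rect,tab.mean(0).round(4),np.median(tab[:,2]))
plate=sel(.004,.016,(280,360,135,300))
rect=cv2.minAreaRect((plate[:,:2]*1e3).astype(np.float32)); print('plate',len(plate),rect)
from scipy.spatial.transform import Rotation as Ro
s=r.sense();R=Ro.from_rotvec(s['ee_rot']).as_matrix();print(R.round(3))
for a in head.mean(0),tab.mean(0): print(((a-s['ee_pos'])@R).round(4))
```

```text
1061 152 1018
head (539.8832397460938, -375.0680236816406) 29.16779136657715 [ 0.5396 -0.3727  0.116 ]
tab ((458.866455078125, -335.9831848144531), (23.611722946166992, 11.787657737731934), 64.86447143554688) [ 0.4585 -0.3352  0.1425] 0.14298205417014004
plate 2751 ((496.40960693359375, -465.40472412109375), (310.22564697265625, 100.04242706298828), 64.46654510498047)
[[ 0.     0.903 -0.429]
 [ 0.002 -0.429 -0.903]
 [-1.    -0.001 -0.002]]
[0.2149 0.1027 0.0355]
[0.1885 0.0134 0.0364]
```

Call:
{"api": "send_rows", "payload": {
  "rows": "0 2 1.4 3.7 0;0 6 1.4 3.7 0;0 10 1.4 3.7 0;0 14 1.4 3.7 0;0 16 1.4 3.7 0;0 16 1.4 3.7 0;0 16 1.4 3.7 0;0 16 1.4 3.7 0"
}}

```text
time_s: 3.85
ee_pos: [0.4582, -0.3397, 0.1731]
ee_rot: [1.531, 0.959, -1.529]
ft_force: [0.8, -0.1, 0.5]
opening: 0.503
```

Run:
```python
from h import *
from scipy.spatial.transform import Rotation as Ro
s=r.sense();R=Ro.from_rotvec(s['ee_rot']).as_matrix()
print(s['ee_pos'],((np.array([.4585,-.3362,.105])-s['ee_pos'])@R*100).round(2))
```

```text
[ 0.45817382 -0.33974918  0.17310373] [ 6.81 -0.15 -0.34]
```

Call:
{"api": "send_rows", "payload": {
  "rows": "0 2 -0.1 -0.3 0;0 4 -0.1 -0.3 0;0 6 -0.1 -0.3 0;0 6.8 -0.1 -0.3 0;0 6.8 -0.1 -0.3 0;0 6.8 -0.1 -0.3 0;-1 6.8 -0.1 -0.3 0;-1 6.8 -0.1 -0.3 0;-1 6.8 -0.1 -0.3 0;-1 6.8 -0.1 -0.3 0;-1 6.8 -0.1 -0.3 0;-1 6.8 -0.1 -0.3 0;-1 6.8 -0.1 -0.3 0;-1 6.8 -0.1 -0.3 0;-1 6.8 -0.1 -0.3 0;-1 6.8 -0.1 -0.3 0"
}}

```text
time_s: 5.45
ee_pos: [0.4586, -0.3371, 0.1044]
ee_rot: [1.532, 0.959, -1.529]
ft_force: [1.7, -0.3, 6.3]
opening: 0.132
```

```bash
cat > st.py <<'E'
from h import *
from scipy.spatial.transform import Rotation as Ro
s=r.sense();R=Ro.from_rotvec(s['ee_rot']).as_matrix();print(R.round(3))
H=np.array([[-.431,-.902,0],[.902,-.431,0],[0,0,1]])
print('t',s['time_s'],'TCP hitch mm',(H@(s['ee_pos']-[.5395,-.3752,0])*1e3).round(1),'F hitch',(H@s['ft_force']).round(1),'op',s['opening'])
E
python3 st.py
```

```text
[[ 0.003  0.901 -0.434]
 [-0.002 -0.434 -0.901]
 [-1.     0.004  0.001]]
t 5.45 TCP hitch mm [  0.5 -89.4 104.4] F hitch [-0.4  1.7  6.3] op 0.13206992358052963
```

Call:
{"api": "send_rows", "payload": {
  "rows": "-1 0 -0.3 0 0;-1 0 -0.6 0 0;-1 0 -0.9 0 0;-1 0 -1.2 0 0;-1 0 -1.5 0 0;-1 0 -1.8 0 0;-1 0 -2.1 0 0;-1 0 -2.4 0 0;-1 0 -2.4 0 0;-1 0 -2.4 0 0;-1 0 -2.4 0 0"
}}

```text
time_s: 6.55
ee_pos: [0.4397, -0.3281, 0.1044]
ee_rot: [1.531, 0.953, -1.526]
ft_force: [9.5, -4.0, 1.3]
opening: 0.132
```

```bash
python3 st.py
python3 - <<'E'
from h import *
c=get_calibration('wrist');p,d=capture('wrist')
cv2.imwrite('pics/w2.png',p[...,::-1])
E
```

```text
[[ 0.008  0.901 -0.433]
 [-0.006 -0.433 -0.901]
 [-1.     0.01   0.002]]
t 6.55 TCP hitch mm [   0.5 -110.3  104.4] F hitch [-0.5 10.3  1.3] op 0.13230867389183848
```

View pics/w2.png

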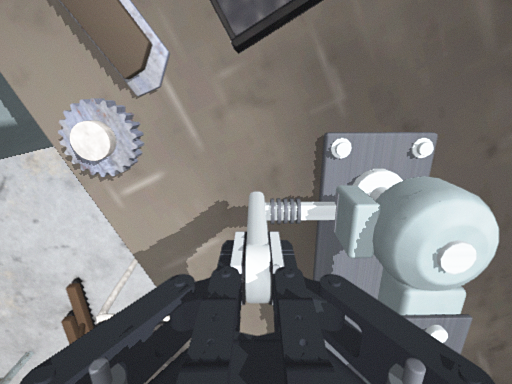

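The tab is held in the fingers at (257,265), with the spring and rod visible at (300,211). At 10 N the latch is about 21 mm out. I'll pull about 3 mm more, then start the lift.

Call:
{"api": "send_rows", "payload": {
  "rows": "-1 0 -0.2 0 0;-1 0 -0.4 0 0;-1 0 -0.4 0 0;-1 0 -0.4 0 0;-1 -0.3 -0.4 0.05 0;-1 -0.65 -0.4 0.1 0;-1 -1 -0.4 0.15 0;-1 -1.3 -0.4 0.23 0;-1 -1.3 -0.4 0.23 0;-1 -1.3 -0.4 0.23 0"
}}

```text
time_s: 7.6
ee_pos: [0.435, -0.328, 0.1163]
ee_rot: [1.531, 0.954, -1.526]
ft_force: [9.4, -6.4, -7.4]
opening: 0.135
```

```bash
python3 st.py
```

```text
[[ 0.007  0.901 -0.433]
 [-0.006 -0.433 -0.901]
 [-1.     0.009  0.002]]
t 7.6 TCP hitch mm [   2.5 -114.6  116.3] F hitch [ 1.7 11.2 -7.4] op 0.1348472191117333
```

Call:
{"api": "send_rows", "payload": {
  "rows": "-1 -0.43 0 0.1 0;-1 -0.86 0 0.2 0;-1 -1.3 0 0.31 0;-1 -1.73 0 0.44 0;-1 -2.16 0 0.57 0;-1 -2.58 0 0.7 0;-1 -3 0 0.85 0;-1 -3.4 0 1 0;-1 -3.83 0 1.16 0;-1 -4.24 0 1.33 0;-1 -4.65 0 1.51 0;-1 -5.05 0 1.7 0;-1 -5.05 0 1.7 0;-1 -5.05 0 1.7 0;-1 -5.05 0 1.7 0"
}}

```text
time_s: 9.1
ee_pos: [0.4277, -0.3424, 0.1665]
ee_rot: [1.532, 0.956, -1.526]
ft_force: [9.6, -5.0, -5.5]
opening: 0.138
```

```bash
python3 st.py
python3 - <<'E'
from h import *
for n in('scene','wrist'):
    c=get_calibration(n);p,d=capture(n);np.savez(n+'3.npz',p=p,d=d,P=pts(d,c))
    cv2.imwrite(f'pics/{n}3.png',p[...,::-1] if n=='wrist' else cv2.resize(p[120:320,230:400,::-1],None,fx=3,fy=3))
E
```

```text
[[ 0.007  0.902 -0.433]
 [-0.004 -0.433 -0.902]
 [-1.     0.008  0.001]]
t 9.1 TCP hitch mm [  18.6 -115.   166.5] F hitch [ 0.4 10.8 -5.5] op 0.1383341560583709
```

View pics/scene3.png

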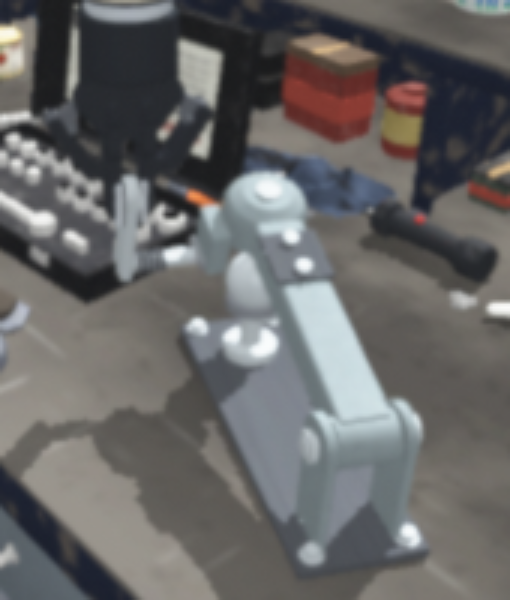

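View pics/wrist3.png

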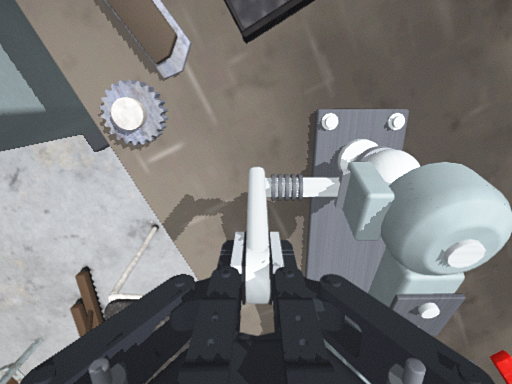

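The tongue is up: the bright ball shows under the coupler, at (245,285) in the crop, and the tab is still held. I'll measure the angle from depth.

Run:
```python
from h import *
H=np.array([[-.431,-.902,0],[.902,-.431,0],[0,0,1]])
for n in('scene3','wrist3'):
    Q=(np.load(n+'.npz')['P'].reshape(-1,3)-[.5395,-.3752,0])@H.T
    for a,b in((90,185),(-35,15)):
        t=Q[(Q[:,0]>a/1e3)&(Q[:,0]<b/1e3)&(abs(Q[:,1])<.016)&(Q[:,2]>.125)&(Q[:,2]<.22)]
        if len(t)<20: print(n,a,len(t)); continue
        f=np.polyfit(t[:,0],t[:,2],1); print(n,a,len(t),'angle',np.arctan(-f[0]).round(3),t.mean(0).round(4))
```

```text
scene3 90 507 angle 0.338 [ 0.1367 -0.0003  0.1404]
scene3 -35 54 angle -0.015 [ 0.0048 -0.001   0.1806]
wrist3 90 116 angle 0.293 [0.0947 0.0105 0.1547]
wrist3 -35 5053 angle -0.525 [-0.0092 -0.0022  0.1752]
```

Run:
```python
from h import *
H=np.array([[-.431,-.902,0],[.902,-.431,0],[0,0,1]])
for n,lo in(('scene',.1),('w1',.1),('top',.1),('scene3',.12),('wrist3',.12)):
    Q=(np.load(n+'.npz')['P'].reshape(-1,3)-[.5395,-.3752,0])@H.T
    out=[]
    for a in (90,110,130,150,170):
        t=Q[(abs(Q[:,0]-a/1e3)<.01)&(abs(Q[:,1])<.016)&(Q[:,2]>lo)&(Q[:,2]<.25)]
        out.append((a,len(t),float(np.median(t[:,2]).round(4)) if len(t) else None))
    print(n,out)
    # plate height bias
Q=(np.load('wrist3.npz')['P'].reshape(-1,3)-[.5395,-.3752,0])@H.T
i=np.argmin(1)
# head top: highest flat disc; fit plane on points near expected head centre
for th in(.29,.31,.33):
    c=np.array([220-220*np.cos(th)+25*np.sin(th),0,92+220*np.sin(th)+25*np.cos(th)])/1e3
    t=Q[(np.hypot(Q[:,0]-c[0],Q[:,1])<.022)&(abs(Q[:,2]-c[2])<.015)]
    if len(t)>10:
        f=np.linalg.lstsq(np.c_[t[:,:2]-c[:2],np.ones(len(t))],t[:,2],rcond=None)[0]; print(th,len(t),'slope',np.arctan(-f[0]).round(3),'z',f[2].round(4),'expect',c[2].round(4))
```

```text
scene [(90, 86, 0.1175), (110, 70, 0.1134), (130, 73, 0.1133), (150, 78, 0.1132), (170, 89, 0.1128)]
w1 [(90, 162, 0.1169), (110, 97, 0.1126), (130, 25, 0.1129), (150, 0, None), (170, 0, None)]
top [(90, 63, 0.1177), (110, 61, 0.1139), (130, 64, 0.1144), (150, 61, 0.1138), (170, 62, 0.1141)]
scene3 [(90, 81, 0.1579), (110, 128, 0.149), (130, 105, 0.1413), (150, 108, 0.1354), (170, 113, 0.129)]
wrist3 [(90, 333, 0.1571), (110, 10, 0.1524), (130, 0, None), (150, 0, None), (170, 0, None)]
0.29 3294 slope 0.264 z 0.1786 expect 0.1789
0.31 3085 slope 0.289 z 0.1781 expect 0.1829
0.33 2761 slope 0.288 z 0.1777 expect 0.1869
```

Call:
{"api": "send_rows", "payload": {
  "rows": "-1 -0.1 0 0.05 0;-1 -0.1 0 0.05 0;-1 -0.1 0 0.05 0;-1 -0.1 0 0.05 0;-1 -0.1 0 0.05 0;-1 -0.1 0 0.05 0;-1 -0.1 0 0.05 0;-1 -0.1 0 0.05 0;-1 -0.1 0 0.05 0;-1 -0.1 0 0.05 0"
}}

```text
time_s: 10.2
ee_pos: [0.4275, -0.3427, 0.1673]
ee_rot: [1.532, 0.956, -1.526]
ft_force: [9.4, -5.4, -6.0]
opening: 0.13
```

```bash
python3 st.py; python3 -c "
from plant import r
print(abs(r.sense()['qd']).max()); print(r.job_done())"
```

```text
[[ 0.007  0.901 -0.433]
 [-0.004 -0.433 -0.901]
 [-1.     0.008  0.001]]
t 10.2 TCP hitch mm [  19.  -115.   167.3] F hitch [ 0.8 10.8 -6. ] op 0.13013649470141697
0.0019492435757263893
the job is handed in; nothing more can be done
None
```

The hitch is uncoupled and the job is handed in, at 10.2 s on the robot's clock. I pinched the latch tab, pulled it about 25 mm straight out sideways, then lifted the tongue along its arc while keeping hold of the tab.

**Lift:** from how far the gripper rose, the hinge angle is about 0.30 rad, which puts the rim about 30 mm above the ball's top.

**Hold at hand-in:** the arm was still (0.002 rad/s at most) and the fingers had stopped on the tab at about 11 mm. The spring pulled back with about 11 N, so the latch was still out, and the load was about 6 N.

**Checks that disagreed:**
- The first depth estimate gave 0.33 rad; corrected for the measured height of the bar, it came to about 0.30 rad.
- A plane fitted to the domed head top gave 0.26 to 0.29 rad, which I trust less. Its height matched 0.29 rad within 1 mm, before a last 1 mm lift.

**Loose parts:** the gripper never went near any of them, and the gear lay undisturbed in the wrist views. I didn't measure them again afterwards.

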